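# Turn over a solder paste jar, load the jar mixer and hold its retaining arm at the stop

## Robot

A 6-joint arm with a two-finger parallel gripper is mounted at the origin on a cart in front of the work surface, level with it; the furniture and walls round the work are solid. World frame = base frame: x ahead of the robot, y to its left, z up, the work surface at z = 0. Lengths are in m, angles in rad, forces in N, time in s.
With the tool pointing down it reaches from about 0.25 to 0.8 m from the base axis. Payload 3.9 kg.
Tool frame: the origin (TCP) lies between the finger pads; the fingertips stand 17 mm ahead of it and the grasp point (between the pads) lies 2 mm behind it; z points along the fingers, y is the line along which they close (so a half turn about z gives the same grasp; the last joint's range is limited). The gripper opens to 85 mm and grips with 20 to 120 N. Pads are 22 mm wide; open, the fingers measure 114 mm over their backs; the gripper's body (76 mm by 85 mm) begins 54 mm behind the grasp point. The pads swing forward as they close: fully open they stand 13 mm farther back than shut.
Start: joints at [0, 0.26, -0.138, 1.173, 0, 1.571], TCP at [0.525, -0, 0.224] pointing down, gripper open.
Joint ranges: [-2.78, 2.78], [-0.83, 1.72], [-1.28, 1.37], [-1.9, 2.12], [-1.57, 1.48], [-3.14, 3.14]. Speed limits (rad/s): [2.57, 2.57, 3.14, 3.14, 3.14, 3.14].

## Interface

Orientations are given as a unit quaternion [x, y, z, w].
In Python, from cell import r, eoat, kinematics, vision, nets gives the robot as it stands. Calls block until the motion is done:
- r.move_to(position, orientation): joint-space move of the TCP to a pose.
- r.move_straight(position, rot=None, vel=0.15, until_force=None): straight line of the TCP; rot=None keeps the orientation; vel is the mean speed in m/s. With until_force (N) it stops when the force on the tool has changed by that much, and returns True; else False.
- r.move_joints(angles): joint-space move.
- eoat.gripper_to(opening): finger opening in m; the grip force is fixed at half the most; returns when the fingers have stopped.
- r.sleep(seconds).
- kinematics.solve_ik(position, orientation): joint angles nearest the present ones, or None.
- r.observe(): the state.
- vision.capture(name): name is "scene" or "side" or "wrist"; returns the picture (400x640x3 uint8, red, green, blue); there is no depth.
- vision.get_calibration(name): a dict with "fov_y" (degrees; the focal length in pixels is half the picture's height over the tangent of half this angle, whatever the lens; pixels are square), "cx", "cy" (the principal point, pixels), "world_from_camera" (4x4, takes a point from camera to world coordinates); the wrist camera has in their place "tool_from_camera" (4x4, takes a point from camera to tool coordinates, whose origin is the TCP and whose axes are the flange's). Camera axes: x right, y up, looking along -z (the intrinsics and any distortion apply to the point x, -y, -z); pixel columns grow to the right and rows downward; lengths in m; the calibration is good to about 2 mm. A picture is of the moment at which its call begins: read the wrist's pose just before it. get_calibration takes no time and is no camera call.
A pose or a line that the arm cannot do raises r.PlanningError and nothing moves.
- r.sign_off(): hands the job in; it is judged then, once.
Trained networks look in the newest picture that a camera, given by its name, has taken for a name from the list of things; names that differ only in an ending like _2 or _b are one class to them, and where a whole thing is asked for, a point or a joint stands for the part that bears it (a point fixed in the world has none). Each returns a list of dicts, best first, with "confidence" (0 to 1); they miss things now and then, are a little off and sometimes report something else, mostly with a low value. They report only what shows in the picture. A call takes as long as a camera call. They do not tell look-alikes from the thing itself.
- nets.search_frame(camera, query): "position" ([x, y, z] in m, in the coordinates of the camera as it stood for that picture, good to about 4 mm: the middle of the surface that is visible of it).
- nets.outline_of(camera, query): "region" (400x640 bool, what is visible of it).
The state is a dict: "clock": time; "joint_pos": joint angles; "qvel": joint speeds; "joint_efforts": joint torques, N m; "ee_pos": TCP position; "tool_rot": TCP orientation; "ft_force": force on the tool from outside, world axes, zero at the start; "torque": the same for the moment, N m; "grip_width": finger opening in m; "gripper_force": force on a finger pad.
Only numpy, scipy, OpenCV 4.12 (cv2) and the standard library are available. Lean on these libraries where they do the work, as an engineer would, in place of code of your own. Each camera call takes 0.05 s, during which the arm holds its last target. There are 200 camera calls.

## Task

The solder paste in the pink screw-lid jar has settled: pick the jar up, turn it upside down in the air and upright again, and stand it fully down in the round cup of the grey jar mixer. Then take the mixer's spring-loaded retaining arm by its black knob, swing it forward over the jar until it is against its stop, and finish while still holding it there: the mixer runs only while the arm is held, so do not let go, and leave the other things on the bench where they are.

Things in the scene. Friction and masses are not known exactly. Their poses are not given: they have to be found in the camera images.
- paste_jar: the closed solder paste jar: pink plastic, round, 53 mm across the screw lid, 51 mm across the body, 65 mm tall (lid above 49 mm; a thin paper label curls 5 mm up on the lid), 0.1 to 0.22 kg; stands loose and upright on this bench, left of the mixer (the jars on the next bench are not meant). Origin: centre of its underside; its z axis points from the underside to the lid (up while it stands)
- mixer: the jar mixer, fixed to the bench: grey housing 200 (x) x 116 (y) x 50 mm tall with a dial on its front, a low round metal cup on top, and behind the cup a 135 mm tall post with a coil spring that carries the retaining arm. Origin: centre of the underside of the housing; its -x side, the front, faces the robot within 0.3 rad; its z axis points up
- mixer_cup (a point): centre of the cup's inner floor, where the centre of the jar's underside belongs; 58 mm above the bench, 24 mm in front (-x) of the mixer's origin. The cup is 56 mm wide inside, its flared lip 65 mm wide at the mouth and 72 mm outside, and it rises 9.5 mm above this floor
- retainer_pivot (a point): point on the upright hinge axis of the retaining arm, on top of the post, 60 mm behind (+x) the mixer's origin and about 140 mm above the bench
- retainer_knob (a point): middle of the arm's black upright knob: round, 19 mm across, 39 mm tall (151 to 190 mm above the bench), fixed on the arm's free end 137 mm from the hinge axis. The steel arm is 26 mm wide and lies just under the knob, 134 to 148 mm above the bench; a rubber pad under it passes 7 mm over the lid of a jar that stands fully in the cup
- retainer (a joint): angle of the retaining arm about its upright hinge, rad. 0: at rest, swung aside to the robot's right (knob to the right of the post). It grows as the arm turns clockwise seen from above, to 1.35 at the hard stop, where the arm lies over the cup and its knob is at the front of the mixer. The spring always pulls it back to 0: about 2.2 N at the knob at rest, 5.2 N at the stop
- loupe: bystander: black eye loupe, 37 mm across, 42 mm tall, standing loose; origin: centre of its underside
- note_pad: bystander: yellow pad of sticky notes, 76 x 76 x 16 mm, loose; origin: centre of its underside
- esd_brush: bystander: black flat brush, 151 mm long, 30 mm wide, 11 mm thick, lying loose near the bench's front edge; origin: centre of its underside, its length along its y axis
Things that resemble listed ones, but are neither listed nor needed, are in the scene too. What is shaped like the paste_jar but brown or yellow is not meant.

How it is judged:
On the way, in this order (a step that is already met when the one before it is completed fails the run):
1. the jar is turned upside down in the air (angle between paste_jar's own z axis and vertical above 2.4 rad and height (world z) of paste_jar above 0.12 m), for 0.2 s.
2. the jar stands upright, fully down in the mixer's cup, and is let go (horizontal distance between paste_jar and mixer_cup below 0.005 m and z of paste_jar in the frame of mixer_cup below 0.003 m and angle between paste_jar's own z axis and vertical below 0.07 rad and contact force between the fingers and paste_jar below 0.2 N), for 0.3 s.
At the end, for the whole second after the job is handed in: Jar upright (within 0.07 rad) in the cup: within 5 mm of its centre, at most 3 mm above its floor, untouched by the robot; arm at its stop (joint above 1.29 of 1.35 rad) and held there by the fingers (over 1.5 N). Earlier, in the air, the jar was turned over beyond 2.4 rad (137 deg) (all of step 2 and contact force between the arm and paste_jar below 0.2 N and value of joint retainer above 1.29 rad and contact force between the fingers and retainer above 1.5 N); the arm keeps its last pose, push and grip.
It fails at once if the loupe, the note pad or the brush is pushed more than 25 mm out of place (distance of any of loupe, note_pad, esd_brush from where it was at the start of the episode above 0.025 m).
It also fails if it takes over 72 s, if anything falls off the work surface, if the arm or the gripper's body presses on something with over 40 N, if the wrist force passes 120 N, or if a joint passes its speed limit or range.

## Working session

There is one attempt and no reset: what is moved stays moved. The work goes in short steps, each a Python script; the robot and the scene stay as the last script left them, time stands still between calls to the robot, and variables do not carry over. Pictures are saved under pics/ and viewed, at most 10 in all, crops included, and the job is handed in when it is done.

```bash
mkdir -p pics; ls; cat > h.py <<'E'
import numpy as np, cv2
from cell import r, eoat, kinematics, vision, nets
from scipy.spatial.transform import Rotation as R
def cam(name):
    c=vision.get_calibration(name)
    if 'world_from_camera' in c: return c,np.array(c['world_from_camera'])
    o=r.observe(); T=np.eye(4); T[:3,:3]=R.from_quat(o['tool_rot']).as_matrix(); T[:3,3]=o['ee_pos']
    return c,T@np.array(c['tool_from_camera'])
def save(n,img): cv2.imwrite('pics/'+n+'.png',cv2.cvtColor(img,cv2.COLOR_RGB2BGR))
def find(name,q,T):
    return [(round(d['confidence'],2),np.round((T@np.append(d['position'],1))[:3],3)) for d in nets.search_frame(name,q)]
E
python3 - <<'E'
from h import *
ims=[]
for n in ['scene','side','wrist']:
    c,T=cam(n); print(n,{k:v for k,v in c.items() if 'from' not in k},np.round(T,3).tolist())
    im=vision.capture(n); save(n+'0',im)
    for q in ['paste_jar','mixer','mixer_cup','retainer_knob','retainer','loupe','note_pad','esd_brush']:
        try: print(q,[(a,b.tolist()) for a,b in find(n,q,T)][:5])
        except Exception as e: print(q,e)
print(r.observe())
E
```

```text
pics
scene {'fov_y': 43.70770429322272, 'cx': 318.94378968312765, 'cy': 202.2652844661707} [[-0.656, 0.385, -0.65, -0.138], [-0.755, -0.324, 0.57, 0.698], [0.008, 0.864, 0.503, 0.611], [0.0, 0.0, 0.0, 1.0]]
paste_jar [(0.76, [0.368, 0.304, 0.05]), (0.69, [0.587, 0.073, 0.054]), (0.66, [0.481, 0.371, 0.055]), (0.6, [0.485, 0.234, 0.048])]
mixer [(0.77, [0.591, 0.078, 0.051])]
mixer_cup [(0.96, [0.592, 0.077, 0.051])]
retainer_knob [(0.93, [0.631, -0.005, 0.148])]
retainer [(0.72, [0.632, -0.006, 0.149])]
loupe [(0.94, [0.558, 0.257, 0.029])]
note_pad [(0.69, [0.37, -0.032, 0.013])]
esd_brush [(0.78, [0.356, 0.147, 0.012])]
side {'fov_y': 56.143767948683106, 'cx': 319.8639898194822, 'cy': 198.7795952616656} [[-0.919, 0.243, -0.311, 0.194], [-0.395, -0.546, 0.739, 0.841], [0.009, 0.802, 0.598, 0.705], [0.0, 0.0, 0.0, 1.0]]
paste_jar [(0.97, [0.492, 0.237, 0.057]), (0.86, [0.496, 0.376, 0.056]), (0.75, [0.372, 0.309, 0.061])]
mixer [(0.59, [0.608, 0.08, 0.05])]
mixer_cup [(0.65, [0.603, 0.078, 0.048])]
retainer_knob [(0.76, [0.634, -0.006, 0.147])]
retainer [(0.88, [0.639, -0.008, 0.144]
[... 696 characters left out ...]
, 'joint_pos': array([ 2.19835688e-05,  2.59996627e-01, -1.38136347e-01,  1.17271411e+00,
       -1.07162660e-05,  1.57078418e+00]), 'qvel': array([-0.00137694, -0.00052939,  0.00038698, -0.00045818, -0.00177963,
       -0.00097747]), 'joint_efforts': array([-7.77097976e-04, -4.05616558e+01,  2.54226154e+01,  1.37400675e-03,
       -1.02409209e-05, -1.20184907e-05]), 'ee_pos': array([5.24964565e-01, 8.02351614e-06, 2.23492302e-01]), 'tool_rot': array([ 7.07094713e-01,  7.07118849e-01, -2.17333969e-05, -1.41556761e-05]), 'ft_force': array([-0.86625654,  0.25748858,  0.15702859]), 'torque': array([-0.02735501, -0.00459078,  0.00029331]), 'gripper_force': 0.0, 'grip_width': 0.08581924032622643}
```

View pics/scene0.png

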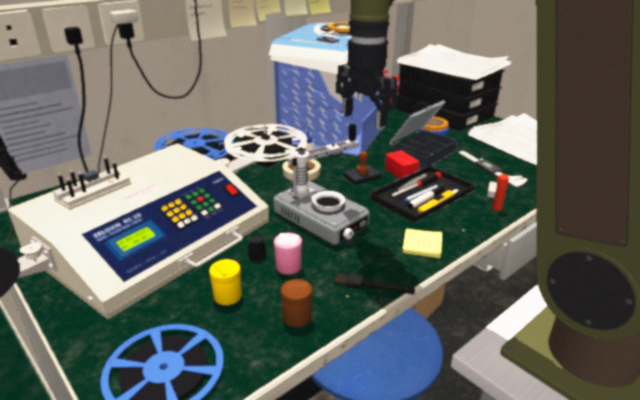

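View pics/side0.png

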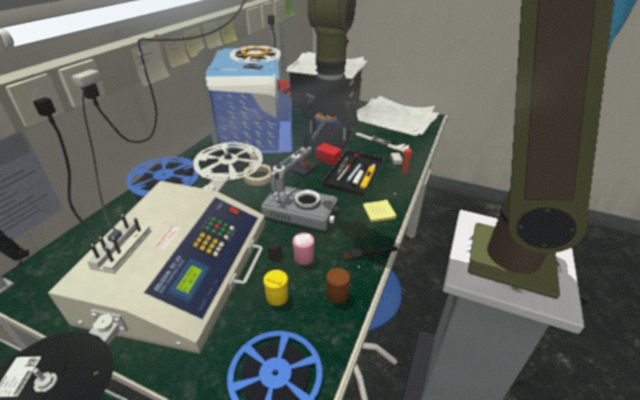

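View pics/wrist0.png

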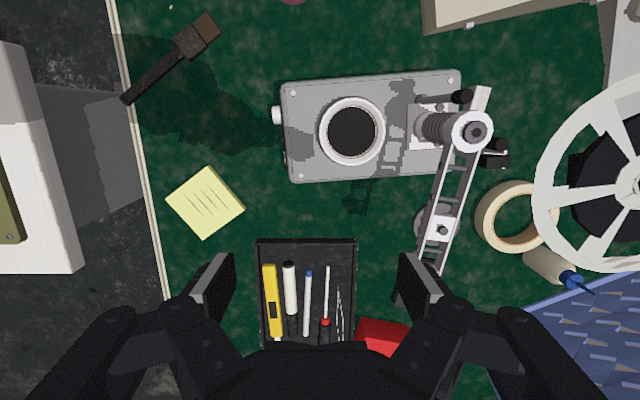

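The pink jar is at (288,253) in scene and (303,248) in side, with yellow and brown decoys beside it. In the wrist view the cup is at (351,131), the pivot at (475,132), and the retaining arm runs to (420,270) with its knob hidden. I'll take two higher wrist views to triangulate these.

```bash
cat >> h.py <<'E'
def proj(c,T,P):
    f=200/np.tan(np.radians(c['fov_y'])/2); Q=(np.atleast_2d(P)-T[:3,3])@T[:3,:3]
    return np.c_[c['cx']+f*Q[:,0]/-Q[:,2], c['cy']+f*Q[:,1]/Q[:,2]]
def ray(c,T,uv):
    f=200/np.tan(np.radians(c['fov_y'])/2)
    d=T[:3,:3]@np.array([(uv[0]-c['cx'])/f,-(uv[1]-c['cy'])/f,-1]); return T[:3,3],d/np.linalg.norm(d)
def tri(rays):
    A=sum(np.eye(3)-np.outer(d,d) for o,d in rays); b=sum((np.eye(3)-np.outer(d,d))@o for o,d in rays)
    return np.linalg.solve(A,b)
E
python3 - <<'E'
from h import *
import pickle
q=r.observe()['tool_rot']; V=[]
def grab(n):
    c,T=cam(n); im=vision.capture(n); d={}
    for k in ['paste_jar','retainer_knob','mixer_cup','retainer']:
        d[k]=[(x['confidence'],x['region']) for x in nets.outline_of(n,k)]
        print(n,k,[(round(a,2),np.round(cv2.boundingRect(m.astype(np.uint8))).tolist()) for a,m in d[k]], [(a,b.tolist()) for a,b in find(n,k,T)])
    V.append((n,c,T,im,d))
for n in ['scene','side']: grab(n)
for i,p in enumerate([[.55,.10,.30],[.58,.0,.32],[.50,.03,.32]]):
    try: r.move_to(p,q)
    except Exception as e: print(p,e); continue
    r.sleep(.2); grab('wrist')
pickle.dump(V,open('v.pkl','wb'))
m=np.vstack([np.hstack([V[i][3] for i in (2,3)])]); save('w1',cv2.resize(V[2][3],None,fx=1.25,fy=1.25)); save('w2',cv2.resize(V[3][3],None,fx=1.25,fy=1.25))
E
```

```text
scene paste_jar [(0.92, [274, 233, 27, 41]), (0.89, [209, 261, 32, 44]), (0.73, [280, 279, 33, 48])] [(0.9, [0.483, 0.232, 0.053]), (0.76, [0.483, 0.366, 0.056]), (0.76, [0.366, 0.304, 0.053])]
scene retainer_knob [(0.77, [287, 124, 72, 39])] [(0.6, [0.631, -0.01, 0.147])]
scene mixer_cup [(0.69, [273, 124, 96, 121]), (0.22, [274, 233, 28, 41])] [(0.83, [0.586, 0.078, 0.05])]
scene retainer [(0.61, [288, 125, 70, 37])] [(0.71, [0.632, -0.002, 0.145])]
side paste_jar [(0.94, [293, 233, 21, 31]), (0.77, [326, 268, 23, 35]), (0.64, [264, 270, 24, 35])] [(0.8, [0.49, 0.236, 0.058]), (0.71, [0.494, 0.377, 0.053]), (0.65, [0.371, 0.311, 0.061])]
side retainer_knob [(0.88, [270, 136, 40, 41]), (0.34, [268, 242, 14, 19])] [(0.62, [0.634, -0.006, 0.145])]
side mixer_cup [(0.96, [262, 136, 74, 94])] [(0.88, [0.602, 0.076, 0.047]), (0.73, [0.363, 0.152, 0.005])]
side retainer [(0.8, [270, 135, 41, 43])] [(0.67, [0.636, -0.007, 0.144])]
wrist paste_jar [(0.89, [149, 0, 61, 42]), (0.62, [257, 54, 41, 46]), (0.49, [266, 149, 165, 194])] [(0.79, [0.386, 0.289, 0.064]), (0.58, [0.498, 0.222, 0.069])
[... 224 characters left out ...]
 -0.006, 0.146])]
wrist paste_jar [(0.56, [232, 0, 46, 29])] []
wrist retainer_knob [(0.76, [341, 95, 50, 166])] [(0.71, [0.638, -0.005, 0.149]), (0.42, [0.373, -0.04, 0.015])]
wrist mixer_cup [(0.8, [245, 80, 162, 180])] [(0.97, [0.604, 0.049, 0.052])]
wrist retainer [(0.88, [342, 95, 49, 164])] [(0.74, [0.369, 0.149, 0.007]), (0.56, [0.635, -0.002, 0.145])]
wrist paste_jar [(0.72, [293, 0, 42, 52])] [(0.57, [0.499, 0.216, 0.067])]
wrist retainer_knob [(0.93, [401, 123, 57, 140]), (0.53, [297, 101, 174, 162])] [(0.6, [0.64, 0.01, 0.147])]
wrist mixer_cup [(0.87, [298, 101, 173, 161])] [(0.87, [0.608, 0.055, 0.054])]
wrist retainer [(0.75, [401, 122, 57, 140])] [(0.7, [0.637, 0.012, 0.147])]
```

View pics/w1.png

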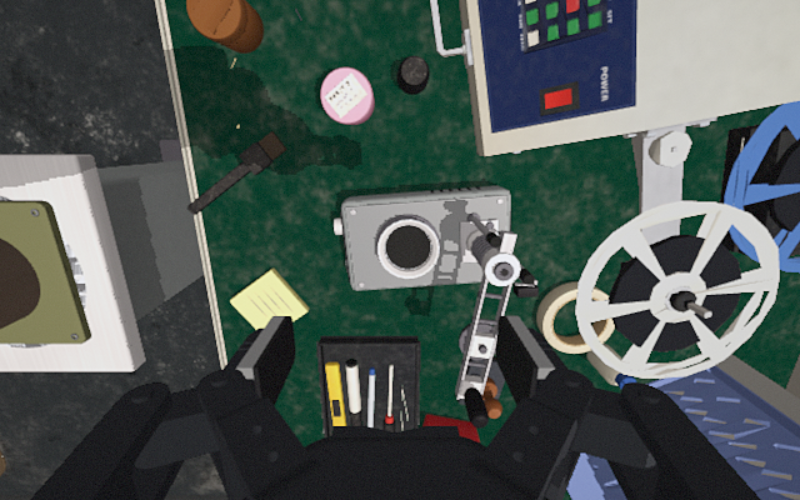

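View pics/w2.png

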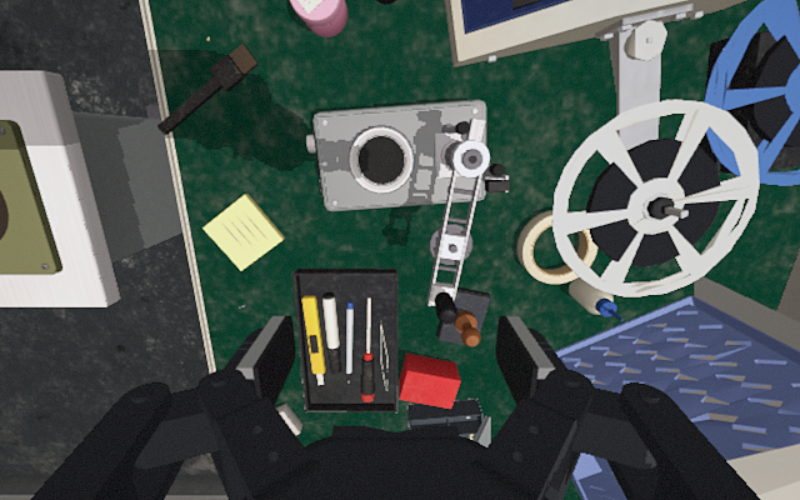

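w1 (800x500): cup ring centre (407,248), pivot cap (502,270), knob (475,405), pink jar lid (347,95). w2: cup (381,160), pivot (470,158), knob (446,308) next to a wooden stamp at (467,330). No lens distortion is evident.

```bash
cat > fit.py <<'E'
from h import *
import pickle
from scipy.optimize import minimize, least_squares
V=pickle.load(open('v.pkl','rb'))
def cyl(x,y,z0,z1,d):
    a=np.linspace(0,2*np.pi,40); return np.vstack([np.c_[x+d/2*np.cos(a),y+d/2*np.sin(a),0*a+z] for z in (z0,z1)])
def sil(c,T,P,S=4):
    m=np.zeros((400*S,640*S),np.uint8); cv2.fillConvexPoly(m,cv2.convexHull(np.round(proj(c,T,P)*S+S/2).astype(np.int32)),255)
    return cv2.resize(m,(640,400),interpolation=cv2.INTER_AREA)/255.
def fit(masks,make,x0):
    def cost(p): return sum(np.abs(sil(c,T,make(p))-m).sum()/m.sum() for c,T,m in masks)
    s=minimize(cost,x0,method='Nelder-Mead',options=dict(initial_simplex=np.vstack([x0]+[np.array(x0)+.01*np.eye(len(x0))[i] for i in range(len(x0))]),xatol=1e-4))
    return s.x,s.fun
if __name__=='__main__':
    # jar
    ms=[]
    for n,c,T,im,d in V[:3]:
        k=d['paste_jar']; hsv=cv2.cvtColor(im,cv2.COLOR_RGB2HSV)
        def pink(m): h=hsv[m]; return np.mean((h[:,0]>145)&(h[:,1]>40))
        m=max((x[1] for x in k),key=pink); ms.append((c,T,m.astype(float)))
        if n!='wrist': print('jar',n,fit([ms[-1]],lambda p:cyl(p[0],p[1],0,.065,.052),[.49,.235]))
        else: print('jar w',fit([ms[-1]],lambda p:cyl(p[0],p[1],0,.065,.052),[.49,.235]))
    print('jar all x y ztop',fit(ms,lambda p:cyl(p[0],p[1],0,p[2],.052),[.49,.235,.06]))
    # cup ring: bright pixels near approx centre
    rays=[];seg=[]
    for (n,c,T,im,d),g in zip(V[2:],[(326,198),(305,128),None]):
        if g is None: g=proj(c,T,[X0])[0]
        g_=cv2.cvtColor(im,cv2.COLOR_RGB2GRAY); roi=np.zeros_like(g_); cv2.circle(roi,tuple(int(round(v)) for v in g),36,255,-1)
        dark=((g_<75)&(roi>0)).astype(np.uint8); nl,L,st,ce=cv2.connectedComponentsWithStats(dark)
        i=L[int(round(g[1])),int(round(g[0]))]; cn=max(cv2.findContours((L==i).astype(np.uint8),0,1)[0],key=cv2.contourArea)
        e=cv2.fitEllipse(cv2.convexHull(cn)); 
        w=((g_>200)&(roi>0)).astype(np.uint8); w=max(cv2.findContours(w,0,1)[0],key=cv2.contourArea); e2=cv2.fitEllipse(cv2.convexHull(w))
        print('dark',np.round(e[0],1),np.round(e[1],1),'white',np.round(e2[0],1),np.round(e2[1],1))
        rays.append(ray(c,T,e2[0])); X0=tri(rays) if len(rays)>1 else None
    print('cup lip',X0,[np.linalg.norm(np.cross(X0-o,dd)) for o,dd in rays])
    for (o,dd) in rays: print(' at z .0675',(o+dd*(.0675-o[2])/dd[2])[:2])
    # knob
    km=[]
    for i,(g) in ((2,(380,325)),(3,(357,247))):
        n,c,T,im,d=V[i]; g_=cv2.cvtColor(im,cv2.COLOR_RGB2GRAY); roi=np.zeros_like(g_); cv2.circle(roi,g,22,255,-1)
        m=d['retainer_knob'][0][1]&(g_<70)&(roi>0); km.append((c,T,m.astype(float)))
        print('knob',i,m.sum(),fit([km[-1]],lambda p:cyl(p[0],p[1],.151,.19,.019),[.63,-.05]))
    print('knob both',fit(km,lambda p:cyl(p[0],p[1],.151,.19,.019),[.63,-.05]), fit(km,lambda p:cyl(p[0],p[1],p[2]-.039,p[2],.019),[.63,-.05,.185]))
    # pivot cap & yaw (housing top corners, w2 pixel/1.25)
    P=[]
    for i,g in ((2,(502,270)),(3,(470,158))): P.append(ray(V[i][1],V[i][2],np.array(g)/1.25))
    print('pivot',tri(P))
    for i,gs in ((2,[(344,202),(508,190),(352,288)]),(3,[(315,117),(484,104),(324,209),(487,201)])):
        Q=[]
        for g in gs: o,dd=ray(V[i][1],V[i][2],np.array(g)/1.25); Q.append((o+dd*(.05-o[2])/dd[2]))
        print('corners',np.round(Q,3)[:,:2].tolist(),'yaw',np.arctan2(*(Q[1]-Q[0])[[1,0]]))
E
python3 fit.py
```

```text
jar scene (array([0.502412  , 0.21817811]), np.float64(0.09081441705312829))
jar side (array([0.50088379, 0.21904541]), np.float64(0.09706577666527605))
jar w (array([0.49881585, 0.22027658]), np.float64(0.07629257310400796))
jar all x y ztop (array([0.49981291, 0.21985681, 0.06302427]), np.float64(0.24696124743111675))
dark [326.1 197.1] [33.8 34.9] white [326.4 199. ] [46.9 49.3]
dark [304.7 127.5] [35.9 37.4] white [304.7 127.8] [50.  51.9]
dark [358.6 147.9] [35.  36.2] white [359.7 148.5] [48.3 50.9]
cup lip [0.56434675 0.05872621 0.06765468] [np.float64(8.171994649964569e-05), np.float64(6.985023252370209e-05), np.float64(5.423600138923866e-05)]
 at z .0675 [0.56427655 0.05864719]
 at z .0675 [0.56440637 0.05869412]
 at z .0675 [0.56438081 0.05876065]
knob 2 479 (array([ 0.62654586, -0.07000031]), np.float64(0.2101109337263089))
knob 3 358 (array([ 0.62687312, -0.07050455]), np.float64(0.2938657027056633))
knob both (array([ 0.62652596, -0.07009187]), np.float64(0.5077654065790018)) (array([ 0.62461282, -0.06384934,  0.20057257]), np.float64(0.6731485680426985))
pivot [0.64644157 0.06485604 0.15280904]
corners [[0.491, 0.11], [0.678, 0.123], [0.496, 0.002]] yaw 0.07175123122493685
corners [[0.49, 0.104], [0.679, 0.118], [0.494, -0.0], [0.692, 0.01]] yaw 0.07284770944795209
```

```bash
cat >> h.py <<'E'
CUP=np.array([.5643,.0587]); JAR=np.array([.4996,.2197]); PIV=np.array([.6478,.0646]); KN=np.array([.6265,-.0701])
def side_q(az,a):  # tool z: forward along az, pitched down by a; tool x up; y horizontal
    z=np.array([np.cos(az)*np.cos(a),np.sin(az)*np.cos(a),-np.sin(a)]); y=np.array([np.sin(az),-np.cos(az),0]); x=np.cross(y,z)
    return R.from_matrix(np.c_[x,y,z]).as_quat(), z
def tcp(g,q): return np.array(g)+.002*R.from_quat(q).as_matrix()[:,2]  # TCP from grasp point
def down_q(t):  # tool down, y axis along world angle t
    y=np.array([np.cos(t),np.sin(t),0]); z=np.array([0,0,-1.]); return R.from_matrix(np.c_[np.cross(y,z),y,z]).as_quat()
E
python3 - <<'E'
from h import *
for a in (.35,.5,.6):
  for nm,P,h in (('jar',JAR,.032),('cup',CUP,.09),('cuphi',CUP,.15)):
    az=np.arctan2(P[1],P[0])
    for flip in (0,1):
        q,z=side_q(az,a)
        if flip: q=(R.from_quat(q)*R.from_euler('z',np.pi)).as_quat()
        for back in (0,.08):
            s=kinematics.solve_ik(tcp([*P,h],q)-back*z,q); print(a,nm,flip,back,None if s is None else np.round(s,2))
q,z=side_q(.25,0)
for p in ([.45,.115,.35],[.5,.125,.3]):
    for k in (0,3.0,-3.0,np.pi):
        s=kinematics.solve_ik(p,(R.from_quat(q)*R.from_euler('z',k)).as_quat()); print(p,k,None if s is None else np.round(s,2))
th0=np.arctan2(*(KN-PIV)[::-1])
for d in np.linspace(0,1.35,4):
    th=th0-d; P=PIV+.137*np.array([np.cos(th),np.sin(th)])
    for t in (th+np.pi/2,th-np.pi/2): 
        s=kinematics.solve_ik([*P,.173],down_q(t)); print('knob',d,np.round(P,3),None if s is None else np.round(s,2))
E
```

```text
0.35 jar 0 0 None
0.35 jar 0 0.08 None
0.35 jar 1 0 None
0.35 jar 1 0.08 None
0.35 cup 0 0 None
0.35 cup 0 0.08 None
0.35 cup 1 0 None
0.35 cup 1 0.08 None
0.35 cuphi 0 0 None
0.35 cuphi 0 0.08 None
0.35 cuphi 1 0 None
0.35 cuphi 1 0.08 None
0.5 jar 0 0 None
0.5 jar 0 0.08 None
0.5 jar 1 0 None
0.5 jar 1 0.08 None
0.5 cup 0 0 None
0.5 cup 0 0.08 None
0.5 cup 1 0 None
0.5 cup 1 0.08 None
0.5 cuphi 0 0 None
0.5 cuphi 0 0.08 None
0.5 cuphi 1 0 None
0.5 cuphi 1 0.08 None
0.6 jar 0 0 None
0.6 jar 0 0.08 None
0.6 jar 1 0 None
0.6 jar 1 0.08 None
0.6 cup 0 0 None
0.6 cup 0 0.08 None
0.6 cup 1 0 None
0.6 cup 1 0.08 None
0.6 cuphi 0 0 None
0.6 cuphi 0 0.08 None
0.6 cuphi 1 0 None
0.6 cuphi 1 0.08 None
[0.45, 0.115, 0.35] 0 None
[0.45, 0.115, 0.35] 3.0 None
[0.45, 0.115, 0.35] -3.0 None
[0.45, 0.115, 0.35] 3.141592653589793 None
[0.5, 0.125, 0.3] 0 None
[0.5, 0.125, 0.3] 3.0 None
[0.5, 0.125, 0.3] -3.0 None
[0.5, 0.125, 0.3] 3.141592653589793 None
knob 0.0 [ 0.626 -0.071] [-0.11  0.46  0.04  1.15  0.    1.62]
knob 0.0 [ 0.626 -0.071] [-0.11  0.46  0.04  1.15  0.   -1.53]
knob 0.45 [ 0.57  -0.048] [-0.08  0.36 -0.12  1.09  0.    2.09]
knob 0.45 [ 0.57  -0.048] [-0.08  0.36 -0.12  1.09  0.   -1.05]
knob 0.9 [ 0.529 -0.003] [-0.01  0.29 -0.23  1.05  0.    2.62]
knob 0.9 [ 0.529 -0.003] [-0.01  0.29 -0.23  1.05  0.   -0.52]
knob 1.35 [0.511 0.056] [ 0.11  0.27 -0.26  1.04  0.   -3.1 ]
knob 1.35 [0.511 0.056] [ 0.11  0.27 -0.26  1.04  0.    0.04]
```

```bash
python3 - <<'E'
from h import *
for a in (.35,.5,.65):
  for nm,P,h in (('jar',JAR,.032),('jar',JAR,.15),('cup',CUP,.09),('cup',CUP,.15),('flip',np.array([.5,.13]),.3)):
    for az in np.arange(-2.6,2.7,.2):
        q,z=side_q(az,a if nm!='flip' else .1)
        s=kinematics.solve_ik(tcp([*P,h],q),q)
        s2=kinematics.solve_ik(tcp([*P,h],q),(R.from_quat(q)*R.from_euler('z',np.pi)).as_quat())
        if s is not None or s2 is not None: print(a,nm,h,round(az,2),*[None if k is None else np.round(k,2).tolist() for k in (s,s2)])
E
```

```text
0.35 jar 0.032 -1.8 [0.74, 1.27, 0.59, 2.05, -0.56, -0.23] [0.74, 1.27, 0.59, 2.05, -0.56, 2.91]
0.35 jar 0.032 -1.6 [0.8, 1.19, 0.39, 1.89, -0.69, -0.3] [0.8, 1.19, 0.39, 1.89, -0.69, 2.84]
0.35 jar 0.032 -1.4 [0.86, 1.11, 0.2, 1.71, -0.81, -0.39] [0.86, 1.11, 0.2, 1.71, -0.81, 2.75]
0.35 jar 0.032 -1.2 [0.92, 1.03, -0.0, 1.5, -0.93, -0.52] [0.92, 1.03, -0.0, 1.5, -0.93, 2.63]
0.35 jar 0.032 -1.0 [0.96, 0.94, -0.21, 1.23, -1.05, -0.7] [0.96, 0.94, -0.21, 1.23, -1.05, 2.45]
0.35 jar 0.032 -0.8 [0.99, 0.83, -0.45, 0.83, -1.16, -0.99] [0.99, 0.83, -0.45, 0.83, -1.16, 2.15]
0.35 jar 0.032 -0.6 [1.01, 0.73, -0.74, 0.21, -1.22, -1.46] [1.01, 0.73, -0.74, 0.21, -1.22, 1.68]
0.35 jar 0.032 -0.4 [1.0, 0.72, -1.06, -0.65, -1.18, -2.04] [1.0, 0.72, -1.06, -0.65, -1.18, 1.11]
0.35 jar 0.032 1.2 [-0.17, 0.74, -1.11, -0.78, 1.17, 2.11] [-0.17, 0.74, -1.11, -0.78, 1.17, -1.03]
0.35 jar 0.032 1.4 [-0.18, 0.72, -0.79, 0.1, 1.22, 1.54] [-0.18, 0.72, -0.79, 0.1, 1.22, -1.6]
0.35 jar 0.032 1.6 [-0.17, 0.82, -0.49, 0.76, 1.17, 1.04] [-0.17, 0.82, -0.49, 0.76, 1.17, -2.1]
0.35 jar 0.032 1.8 [-0.14, 0.92,
[... 23025 characters left out ...]
, 1.87, -1.23, 2.85]
0.65 flip 0.3 -0.8 [0.92, 0.56, -0.46, 1.54, -1.39, -0.57] [0.92, 0.56, -0.46, 1.54, -1.39, 2.57]
0.65 flip 0.3 -0.6 [0.93, 0.23, -0.91, 0.07, -1.46, -1.93] [0.93, 0.23, -0.91, 0.07, -1.46, 1.21]
0.65 flip 0.3 1.0 [-0.42, 0.24, -1.18, -0.84, 1.39, 2.57] [-0.42, 0.24, -1.18, -0.84, 1.39, -0.57]
0.65 flip 0.3 1.2 [-0.42, 0.41, -0.62, 1.03, 1.46, 1.08] [-0.42, 0.41, -0.62, 1.03, 1.46, -2.06]
0.65 flip 0.3 1.4 [-0.4, 0.64, -0.37, 1.72, 1.32, 0.4] [-0.4, 0.64, -0.37, 1.72, 1.32, -2.74]
0.65 flip 0.3 1.6 [-0.36, 0.74, -0.19, 1.96, 1.17, 0.24] [-0.36, 0.74, -0.19, 1.96, 1.17, -2.91]
0.65 flip 0.3 1.8 [-0.31, 0.83, -0.01, 2.11, 1.02, 0.16] [-0.31, 0.83, -0.01, 2.11, 1.02, -2.98]
```

```bash
python3 - <<'E'
from h import *
def ik(g,az,a,k=0):
    q,z=side_q(az,a); q=(R.from_quat(q)*R.from_euler('z',k)).as_quat(); s=kinematics.solve_ik(tcp(g,q),q); return None if s is None else np.round(s,2).tolist()
for a in (.55,.6,.65):
  for az in (1.0,1.1): print(a,az,[ik([*JAR,h],az,a) for h in (.033,.13)],[ik([*CUP,h],az,a) for h in (.091,.17)])
for p in (-.1,-.3,-.5):
  for rad in (.55,.62,.7):
    for z in (.3,.4): print('flip',p,rad,z,ik([rad*np.cos(.25),rad*np.sin(.25),z],.25,p,0),ik([rad*np.cos(.25),rad*np.sin(.25),z],.25,p,np.pi))
E
```

```text
0.55 1.0 [[-0.04, 0.61, -1.25, -0.98, 0.83, 2.41], [-0.04, 0.27, -1.14, -0.53, 0.83, 2.41]] [[-0.4, 0.45, -0.82, 0.03, 1.0, 1.89], [-0.4, 0.3, -0.74, 0.26, 1.0, 1.89]]
0.55 1.1 [[-0.08, 0.57, -1.15, -0.7, 0.91, 2.24], [-0.08, 0.28, -1.04, -0.32, 0.91, 2.24]] [[-0.41, 0.49, -0.71, 0.27, 1.02, 1.69], [-0.41, 0.36, -0.62, 0.48, 1.02, 1.69]]
0.6 1.0 [[-0.02, 0.54, -1.22, -0.84, 0.78, 2.4], [-0.02, 0.23, -1.1, -0.41, 0.78, 2.4]] [[-0.38, 0.42, -0.81, 0.07, 0.95, 1.9], [-0.38, 0.29, -0.71, 0.3, 0.95, 1.9]]
0.6 1.1 [[-0.05, 0.52, -1.12, -0.6, 0.85, 2.24], [-0.05, 0.25, -1.01, -0.23, 0.85, 2.24]] [[-0.39, 0.47, -0.7, 0.29, 0.97, 1.72], [-0.39, 0.34, -0.61, 0.5, 0.97, 1.72]]
0.65 1.0 [[0.0, 0.49, -1.18, -0.72, 0.73, 2.39], [0.0, 0.2, -1.06, -0.31, 0.73, 2.39]] [[-0.36, 0.4, -0.79, 0.11, 0.89, 1.91], [-0.36, 0.27, -0.69, 0.34, 0.89, 1.91]]
0.65 1.1 [[-0.03, 0.48, -1.09, -0.51, 0.8, 2.23], [-0.03, 0.23, -0.98, -0.14, 0.8, 2.23]] [[-0.37, 0.44, -0.69, 0.31, 0.91, 1.74], [-0.37, 0.32, -0.59, 0.52, 0.91, 1.74]]
flip -0.1 0.55 0.3 None None
flip -0.1 0.55 0.4 None None
flip -0.1 0.62 0.3 None None
flip -0.1 0.62 0.4 None None
flip -0.1 0.7 0.3 None None
flip -0.1 0.7 0.4 [0.25, 0.39, -1.23, -1.72, 0.0, -3.14] [0.25, 0.39, -1.23, -1.72, 0.0, 0.0]
flip -0.3 0.55 0.3 None None
flip -0.3 0.55 0.4 None None
flip -0.3 0.62 0.3 None None
flip -0.3 0.62 0.4 None None
flip -0.3 0.7 0.3 None None
flip -0.3 0.7 0.4 None None
flip -0.5 0.55 0.3 None None
flip -0.5 0.55 0.4 None None
flip -0.5 0.62 0.3 None None
flip -0.5 0.62 0.4 None None
flip -0.5 0.7 0.3 None None
flip -0.5 0.7 0.4 None None
```

```bash
python3 - <<'E'
from h import *
def ik(g,az,a,k=0):
    q,z=side_q(az,a); q=(R.from_quat(q)*R.from_euler('z',k)).as_quat(); s=kinematics.solve_ik(tcp(g,q),q); return None if s is None else np.round(s,2)
q0=np.array([-0.06,.27,-1.1,-.42,.87,2.3]); out=[]
for p in (0,-.1,-.2):
  for x in (.4,.45,.5,.55):
    for y in (.05,.12,.2):
     for z in (.25,.32,.4):
      for az in (.6,.8,1.0,1.2,1.4):
        s=ik([x,y,z],az,p,0); t=ik([x,y,z],az,p,np.pi)
        if s is None or t is None: continue
        out.append((np.abs(s-q0)[:5].max(),p,x,y,z,az,s.tolist(),t.tolist()))
out.sort(key=lambda o:o[0]); print(len(out))
for p in (0,-.1,-.2):
    for o in [o for o in out if o[1]==p][:3]: print(o)
E
```

```text
89
(np.float64(0.9000000000000001), 0, 0.55, 0.2, 0.4, 1.2, [-0.24, 0.3, -1.02, -1.32, 1.44, -3.14], [-0.24, 0.3, -1.02, -1.32, 1.44, -0.0])
(np.float64(0.9500000000000002), 0, 0.55, 0.12, 0.4, 1.0, [-0.39, 0.26, -1.11, -1.37, 1.39, -3.14], [-0.39, 0.26, -1.11, -1.37, 1.39, -0.0])
(np.float64(0.96), 0, 0.5, 0.2, 0.4, 1.2, [-0.27, 0.25, -1.13, -1.38, 1.47, -3.14], [-0.27, 0.25, -1.13, -1.38, 1.47, -0.0])
(np.float64(2.2), -0.1, 0.4, 0.05, 0.25, 1.0, [-0.78, 0.94, -0.87, 1.78, 1.34, -0.44], [-0.78, 0.94, -0.87, 1.78, 1.34, 2.71])
(np.float64(2.25), -0.1, 0.4, 0.05, 0.25, 1.2, [-0.73, 0.9, -0.7, 1.83, 1.2, -0.26], [-0.73, 0.9, -0.7, 1.83, 1.2, 2.88])
(np.float64(2.2600000000000002), -0.1, 0.4, 0.12, 0.25, 1.2, [-0.57, 0.94, -0.82, 1.84, 1.34, -0.45], [-0.57, 0.94, -0.82, 1.84, 1.34, 2.69])
(np.float64(2.36), -0.2, 0.4, 0.05, 0.25, 1.0, [-0.77, 1.1, -0.9, 1.94, 1.29, -0.79], [-0.77, 1.1, -0.9, 1.94, 1.29, 2.36])
(np.float64(2.37), -0.2, 0.4, 0.05, 0.25, 1.2, [-0.72, 1.02, -0.71, 1.95, 1.17, -0.5], [-0.72, 1.02, -0.71, 1.95, 1.17, 2.64])
(np.float64(2.42), -0.2, 0.4, 0.05, 0.25, 1.4, [-0.65, 1.01, -0.55, 2.0, 1.05, -0.36], [-0.65, 1.01, -0.55, 2.0, 1.05, 2.78])
```

```bash
python3 - <<'E'
from h import *
q,z=side_q(1.0,.55)
p=tcp([*JAR,.033],q)
r.move_to(p+[0,0,.12],q); print(r.observe()['clock'],r.observe()['joint_pos'].round(2))
hit=r.move_straight(p,vel=.08,until_force=6); o=r.observe(); print(hit,o['ee_pos']-p,o['clock'])
save('pre',vision.capture('side')) if 0 else None
eoat.gripper_to(.03); o=r.observe(); print(o['grip_width'],o['gripper_force'],o['ft_force'])
save('g_w',vision.capture('wrist'))
r.move_straight(p+[0,0,.12],vel=.12); o=r.observe(); print(o['grip_width'],o['gripper_force'],o['ft_force'],o['clock'])
a=vision.capture('wrist'); b=vision.capture('side'); save('g',np.vstack([cv2.resize(a,(480,300)),cv2.resize(b[100:300,160:480],(480,300))]))
E
```

```text
7.325 [-0.04  0.2  -1.1  -0.43  0.83  2.41]
False [1.98273807e-04 4.73055173e-06 4.02948452e-04] 8.975
0.046382360642074696 59.92978736758232 [-2.84099389 -1.97697842  5.63072055]
0.046423556872001545 60.981963872909546 [-0.35823374 -0.02261796 -1.20916494] 10.6417
```

View pics/g.png

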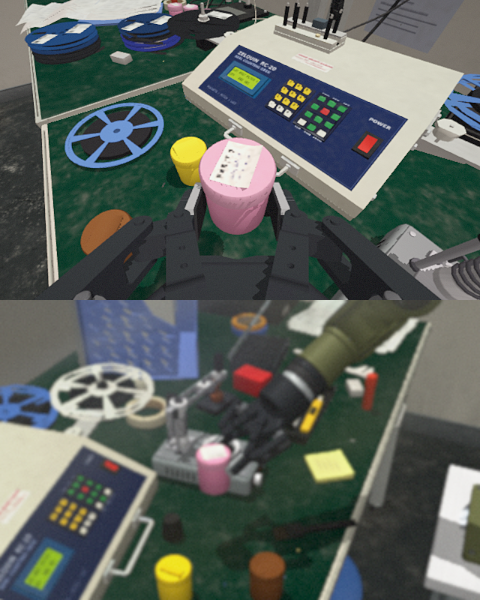

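Jar is held upright between the pads (wrist crop, lid at (238,165)). Next I measure its in-hand pose, with tilt left free.

```bash
cat > inhand.py <<'E'
from fit import *
def capjar(n):
    c,T=cam(n); im=vision.capture(n); hsv=cv2.cvtColor(im,cv2.COLOR_RGB2HSV)
    def pink(m): h=hsv[m]; return np.mean((h[:,0]>145)&(h[:,1]>40))
    k=[x['region'] for x in nets.outline_of(n,'paste_jar') if x['region'].any()]
    m=max(k,key=pink) if k else None
    print(n,None if m is None else (m.sum(),round(pink(m),2)))
    return c,T,m
def jarpts(p,rx=0,ry=0):
    P=np.vstack([cyl(0,0,0,.049,.051),cyl(0,0,.049,.065,.053)]); return R.from_rotvec([rx,ry,0]).apply(P)+p
E
python3 - <<'E'
from inhand import *
o=r.observe(); q=o['tool_rot']; g=np.array(o['ee_pos'])-.002*R.from_quat(q).as_matrix()[:,2]; x0=g-[0,0,.033]
ms=[]
for n in ['wrist','side','scene']:
    c,T,m=capjar(n)
    if m is None: continue
    if n=='wrist': mw=m.copy(); np.save('mw.npy',mw)
    ms.append((c,T,m.astype(float)))
print('expected',x0)
s,f=fit([ms[0]],lambda p:jarpts(p),x0); print('wrist',s-x0,f)
s,f=fit(ms,lambda p:jarpts(p),x0); print('all',s-x0,f)
s,f=fit(ms,lambda p:jarpts(p[:3],*p[3:]*10),np.append(x0,[0,0])); print('all tilt',s[:3]-x0,s[3:]*10,f)
E
```

```text
wrist (np.int64(10253), np.float64(0.7))
side (np.int64(579), np.float64(0.75))
scene (np.int64(1073), np.float64(0.75))
expected [0.49900745 0.21968616 0.11892608]
wrist [ 0.00136552  0.0029897  -0.00437155] 0.023195506623599406
all [ 0.00115224  0.00182498 -0.00115047] 0.476822394949165
all tilt [ 0.00010964  0.00205563 -0.00035009] [0.00132566 0.02359661] 0.47801532011786363
```

```bash
python3 - <<'E'
from h import *
o=r.observe(); jz=R.from_quat(o['tool_rot']).inv().apply([0,0,1.])
def tilt():
    o=r.observe(); return round(float(np.arccos(R.from_quat(o['tool_rot']).apply(jz)[2])),3),o['ee_pos'].round(3),round(o['grip_width'],4),round(o['clock'],2)
q,z=side_q(1.0,0.); qf=(R.from_quat(q)*R.from_euler('z',np.pi)).as_quat()
s=np.array(kinematics.solve_ik(tcp([.55,.12,.4],qf),qf)); print(s.round(2))
m=s.copy(); m[5]=2.41
r.move_joints(m); print(tilt())
r.move_joints(s); print(tilt()); r.sleep(.5)
im=vision.capture('scene'); save('flip',cv2.resize(im[60:300,200:500],(600,480)))
r.move_joints(m)
q,z=side_q(1.0,.55); off=np.array([.0008,.0021,0])
p=tcp([*CUP,.058+.033],q)-off
r.move_to(p+[0,0,.07],q); print(tilt())
E
```

```text
[-0.39  0.26 -1.11 -1.37  1.39 -0.  ]
(0.883, array([0.551, 0.122, 0.4  ]), 0.0466, 12.06)
(2.591, array([0.551, 0.122, 0.4  ]), 0.0465, 14.12)
(0.002, array([0.565, 0.058, 0.16 ]), 0.0461, 18.18)
```

View pics/flip.png

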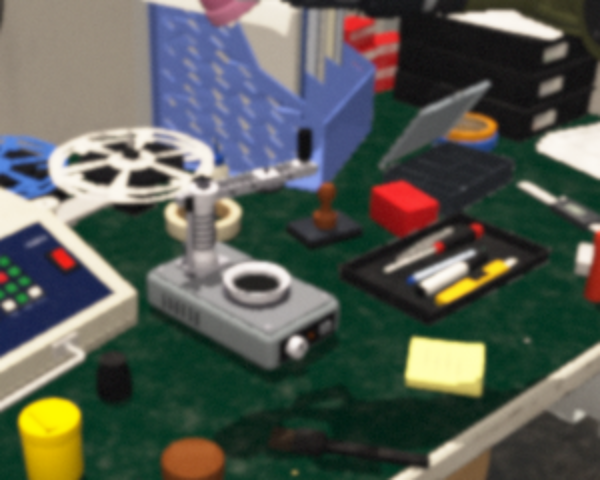

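```bash
python3 - <<'E'
from inhand import *
o=r.observe(); q=o['tool_rot']; g=np.array(o['ee_pos'])-.002*R.from_quat(q).as_matrix()[:,2]; x0=g-[0,0,.033]
ms=[]
for n in ['wrist','side','scene']:
    c,T,m=capjar(n)
    if m is not None: ms.append((c,T,m.astype(float)))
print('jar minus cup if exact',x0[:2]-CUP,x0[2])
s,f=fit([ms[0]],lambda p:jarpts(p),x0); print('wrist',s-x0,f)
s,f=fit(ms,lambda p:jarpts(p),x0); print('all',s-x0,f)
s,f=fit(ms,lambda p:jarpts(p[:3],*p[3:]*10),np.append(x0,[0,0])); print('all tilt',s[:3]-x0,s[3:]*10,f)
E
```

```text
wrist (np.int64(10128), np.float64(0.71))
side (np.int64(493), np.float64(0.79))
scene (np.int64(743), np.float64(0.78))
jar minus cup if exact [-0.00053394 -0.00225217] 0.1280070411359675
wrist [ 0.00166515  0.00338157 -0.00502099] 0.019748784189821268
all [ 0.0011634   0.00232636 -0.00098103] 0.42732414942487373
all tilt [ 0.00072643  0.00239069 -0.00084098] [0.00538128 0.01844959] 0.4199591494899215
```

The flip view shows the jar cut off at the top edge (215,8), inverted high above the mixer. It didn't slip, and it is now centred over the cup to within 1 mm. Lowering it.

```bash
python3 - <<'E'
from inhand import *
q,z=side_q(1.0,.55); off=np.array([.0006,.0023,0]); p=tcp([*CUP,.058+.033],q)-off
r.move_straight(p+[0,0,.015],vel=.1)
hit=r.move_straight(p-[0,0,.004],vel=.02,until_force=8); o=r.observe(); print(hit,o['ee_pos']-p,o['ft_force'].round(1),o['clock'])
eoat.gripper_to(.085); r.sleep(.2); o=r.observe(); print(o['grip_width'],o['ft_force'].round(1))
r.move_straight(o['ee_pos']-.10*z,vel=.12); print(r.observe()['clock'])
ms=[]
for n in ['wrist','side','scene']:
    c,T,m=capjar(n)
    if n=='wrist': save('cupw',vision.capture(n))
    if m is not None: ms.append((c,T,m.astype(float)))
x0=np.array([*CUP,.058])
for M in (ms[:1],ms):
    s,f=fit(M,lambda p:jarpts(p),x0); print(s-x0,f)
s,f=fit(ms,lambda p:jarpts(p[:3],*p[3:]*10),np.append(x0,[0,0])); print('tilt',s[:3]-x0,s[3:]*10,f)
E
```

```text
True [-5.57731544e-05  1.25742770e-04  8.07751904e-04] [-2.3 -3.   3.5] 19.8833
0.08520367135710417 [0.3 0.  0.7]
21.5333
wrist (np.int64(4193), np.float64(0.77))
side (np.int64(450), np.float64(0.77))
scene (np.int64(756), np.float64(0.79))
[ 0.00221849  0.0041441  -0.00729498] 0.0258890868534392
[-0.00056124 -0.00047719 -0.00155435] 0.35221198141038396
tilt [ 0.00026677  0.001336   -0.00133377] [ 0.03891024 -0.01462062] 0.33808951600178805
```

View pics/cupw.png

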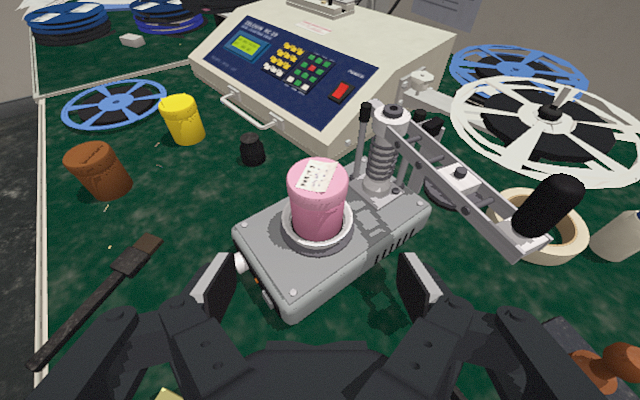

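The jar sits upright and fully down at (318,200), with the lip visible all round it. The knob is free at (550,205). Next: grip the knob from above.

```bash
python3 - <<'E'
from h import *
th0=np.arctan2(*(KN-PIV)[::-1])
o=r.observe(); q=down_q(th0-np.pi/2)
r.move_straight(o['ee_pos']+[-.03,0,.12],vel=.2)
eoat.gripper_to(.06)
p=np.array([*KN,.174])
r.move_to(p+[0,0,.09],q); print(r.observe()['clock'])
hit=r.move_straight(p,vel=.07,until_force=6); o=r.observe(); print(hit,o['ee_pos']-p,o['ft_force'])
if not hit:
    eoat.gripper_to(.0); o=r.observe(); print(o['grip_width'],o['gripper_force'],o['ft_force'],o['clock'])
save('kn',vision.capture('wrist'))
E
```

```text
25.5417
False [ 4.12502129e-04 -5.73438935e-05  6.12618264e-04] [-0.10049667  0.06383628 -0.88888326]
0.014134532084579267 58.61324680969119 [ 2.09985949 -0.86297373  1.83556387] 27.4833
```

View pics/kn.png

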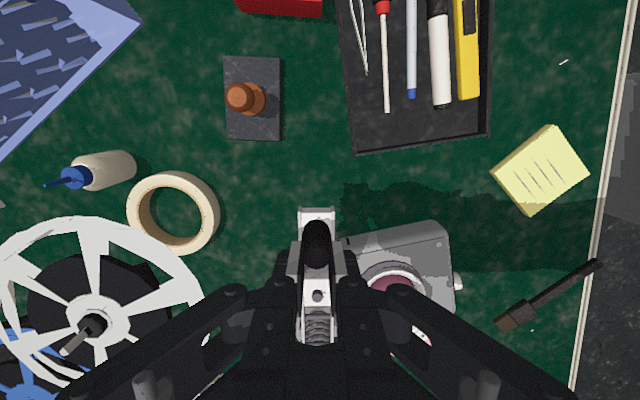

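The knob is held between the fingers at (317,235), with the arm leading to the pivot at (317,330). Now the swing.

```bash
python3 - <<'E'
from h import *
o=r.observe(); K=o['ee_pos'][:2]; z0=.174
rad=np.linalg.norm(K-PIV); th0=np.arctan2(*(K-PIV)[::-1]); print('rad',rad)
for d in list(np.arange(.1,1.31,.1))+[1.34]:
    th=th0-d; P=PIV+.137*np.array([np.cos(th),np.sin(th)])
    r.move_straight([*P,z0],rot=down_q(th-np.pi/2),vel=.08)
    o=r.observe(); f=o['ft_force']; tang=np.array([np.sin(th),-np.cos(th)])
    a=th0-np.arctan2(*(o['ee_pos'][:2]-PIV)[::-1])
    if d>.95 or round(d*10)%3==0: print(round(d,2),round(a,3),'tang',round(f[:2]@tang,1),f.round(1),round(o['grip_width'],4),round(o['clock'],1))
    if abs(f[:2]@tang)>30: break
E
```

```text
rad 0.13641243396972824
0.3 0.291 tang -2.3 [3.5 2.  5.6] 0.0144 28.5
0.6 0.59 tang -3.3 [ 4.5 -0.   5.4] 0.0138 29.5
0.9 0.886 tang -3.5 [ 4.2 -1.6  5.6] 0.0135 30.4
1.0 0.985 tang -4.2 [ 4.6 -2.5  5.2] 0.0139 30.8
1.1 1.084 tang -4.6 [ 5.3 -3.2  6.3] 0.0136 31.1
1.2 1.183 tang -5.0 [ 5.4 -3.9  6.7] 0.0134 31.4
1.3 1.283 tang -5.0 [ 4.3 -4.6  7.2] 0.0139 31.7
1.34 1.321 tang -5.2 [ 4.3 -4.8  6.2] 0.0139 32.0
```

```bash
python3 - <<'E'
from h import *
o=r.observe(); z0=.174; th0=np.arctan2(-.0701-PIV[1]-.0000573,.6265+.0004-PIV[0])
for d in np.arange(1.36,1.46,.015):
    th=th0-d; P=PIV+.137*np.array([np.cos(th),np.sin(th)]); tang=np.array([np.sin(th),-np.cos(th)])
    r.move_straight([*P,z0],rot=down_q(th-np.pi/2),vel=.03); r.sleep(.15)
    o=r.observe(); f=o['ft_force']; v=o['ee_pos'][:2]-PIV; a=(th0-np.arctan2(v[1],v[0]))%(2*np.pi)
    print(round(d,3),round(a,3),'tang',round(f[:2]@tang,1),round(o['grip_width'],4),round(o['clock'],1))
    if f[:2]@tang<-13: break
save('end0',vision.capture('scene')[60:300,200:500]); a=cv2.resize(vision.capture('side')[80:280,180:480],(600,400)); save('end',a)
E
```

```text
1.36 1.335 tang -7.4 0.0137 32.4
1.375 1.337 tang -10.2 0.0136 32.8
1.39 1.34 tang -16.2 0.0138 33.2
```

View pics/end.png

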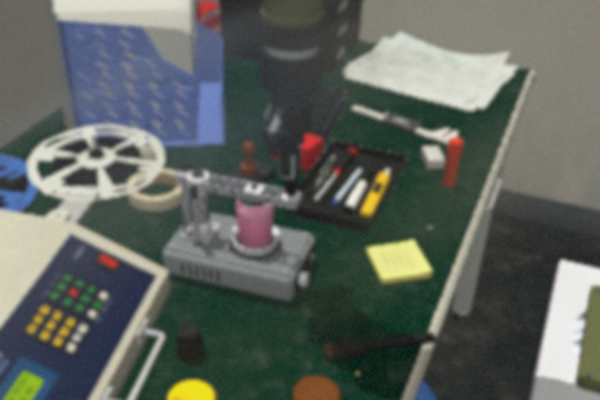

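The arm is over the jar at (255,222) and the knob is held at (290,185). Force climbs with almost no further motion, so it is at the stop. The bystanders look unmoved. Handing in.

```bash
python3 -c "
from h import *
print(r.observe()['ft_force'].round(1)); print(r.sign_off())"
```

```text
[  4.8 -15.3   6.9]
the job is handed in; nothing more can be done
None
```

The job is handed in: the jar was turned over to about 2.59 rad and set upright in the mixer cup, and the retaining arm is held by its knob at the stop with about 16 N; sign-off returned no verdict.

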